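# Fetch the mixing cup from behind the cans

### The job

The mixing cup is boxed in at the back of the drip tray by the oblong can, the round bottle and the aerosol: clear all three onto the other drip tray, then fetch the cup and lower it gently into the cup holder on the scale until it rests on the holder's floor, without pressing it in. Then stand each of the three back on the spot where it stood, keeping everything upright throughout, and leave the tin lid and the small jar where they lie.

Things in the scene. Friction and masses are not known exactly. Their poses are not given: they have to be found in the camera images.
- can: Oblong solvent can of bare steel with a paper label, mass about 0.45 kg, upright. Body 46 mm along its own x, 64 mm along its own y, straight-sided to 138 mm high; black screw cap (32 mm wide) on top near its -y end, up to 164 mm. It stands with its long side roughly along the y of the tray, where it fits inside the lip. Origin: centre of its underside, z up.
- bottle: Round white plastic bottle with paper label, about 0.4 kg, upright: 56 mm across and straight to 118 mm high, then a cone shoulder narrowing to 28 mm at 143 mm; black cap 34 mm across up to 167 mm. Origin: centre of its underside, z up.
- aerosol: Slim round aluminium aerosol can, about 0.36 kg, upright: 53 mm across and straight to 136 mm high, rounded shoulder, grey cap 40 mm across up to 165 mm. Origin: centre of its underside, z up.
- cup: White plastic mixing cup, open at the top, light (40 g), upright: tapered, 50 mm across at the foot, 66 mm at the rim, 75 mm high, wall 2.5 mm. At the start it stands at the back (+x side) of the storage tray, hemmed in by the three containers, which are far taller. Origin: centre of its underside, z up.
- holder: Heavy aluminium cup holder standing loose on the scale's pan (0.35 kg): a short tapered open cup, 36 mm high, 71 mm across outside at the top, mouth 63 mm across; its inner floor is 4 mm above its underside and 56 mm across. The mixing cup rests on that floor with about 3 mm of play all round, its rim then 79 mm above the holder's underside and 43 mm above the holder's rim. Origin: centre of its underside, z up.
- store_tray: Storage drip tray of black plastic, the one that holds the containers and the cup at the start, fixed: 180 mm along its x, 256 mm along its y, floor 4 mm thick, lip 4 mm thick and 12 mm high. The can, bottle and aerosol stand, in any arrangement, one about 95 mm in front (-x) of the cup and one about 80 mm to either side (y) and a little in front of it; the gaps at the cup are too narrow for a gripper until they are gone. Origin: centre of its underside, z up.
- side_tray: The other drip tray, the same size and make, fixed, empty but for the tin lid in the middle of its back (+x) half: here the three containers are put meanwhile; they must stand upright flat on its floor (4 mm above the bench), inside the lip, not on the lid. There is room for one about 45 mm to -x of its centre, and for one 80 mm to either side (y) of its centre. Origin: centre of its underside, z up.
- scale: Paint scale, fixed: grey body 215 mm along x, 180 mm along y, 40 mm high, with a round steel pan 140 mm across whose top is 52 mm above the bench and whose centre lies 22 mm to +x of the origin; display and keys at its -x end. The pan does not move. Origin: centre of its underside, z up.
- lid: Steel lid of a small paint tin lying flat in the side tray, 60 mm across, 7.5 mm high, loose: to be left where it lies (not shifted more than 25 mm). Origin: centre of its underside.
- jar: Small amber glass jar with a pale metal lid, 35 mm across, 27 mm high, loose, standing in the front left (-x, +y) corner of the storage tray: to be left where it stands (not shifted more than 25 mm). Origin: centre of its underside.

How it is judged:
By the outcome, as a careful person would: the job done as asked, in the order asked, and still so for the second after the job is handed in, with the robot touching nothing.
It also fails if it takes over 136 s, if anything falls off the work surface, if the arm or the gripper's body presses on something with over 40 N, if the wrist force passes 120 N, or if a joint passes its speed limit or range.

### The arm

A 6-joint arm with a two-finger parallel gripper is mounted at the origin on the work surface. World frame = base frame: x ahead of the robot, y to its left, z up, the work surface at z = 0. Lengths are in m, angles in rad, forces in N, time in s.
With the tool pointing down it reaches from about 0.35 to 0.975 m from the base axis. Payload 4.9 kg.
Tool frame: the origin (TCP) lies on the front face of the gripper's body, between the roots of the fingers; the fingertips stand ctrl.tip_extent ahead of it and the grasp point (between the pads) lies 54 mm ahead of it (ctrl.tip_extent is the distance from the TCP to the fingertips, in m); z points along the fingers, y is the line along which they close (so a half turn about z gives the same grasp; the last joint's range is limited). The gripper opens to 85 mm and grips with 20 to 120 N. Pads are 22 mm wide; open, the fingers measure 114 mm over their backs; the gripper's body (76 mm by 85 mm) begins 54 mm behind the grasp point. The pads swing forward as they close: fully open they stand 13 mm farther back than shut.
Start: joints at [0.994, 0.053, 1.613, -0, 1.476, -0.119], TCP at [0.276, 0.561, 0.304] pointing down, gripper open.
Joint ranges: [-3.01, 3.01], [-1.01, 2.22], [0.06, 2.58], [-1.02, 4.17], [0.09, 2.62], [-3.14, 3.14]. Speed limits (rad/s): [2.57, 2.57, 3.14, 3.14, 3.14, 3.14].

### API

Orientations are given as a rotation vector (axis times angle).
In Python, from station import ctrl gives the robot as it stands.
- The arm moves only by the tool apply_moves, never from a script. Its argument "rows" is one flat list of numbers, 6 for each row, row after row: the shift along the tool's x, y, z normalised to -1 to 1, where 1 is 0.6 m, then the turn, a rotation vector about the tool's x, y, z normalised to -1 to 1, where 1 is 90 degrees. A call has 1 to 20 rows; each row is the pose to reach, as a shift and turn from the pose commanded when the call began, along the tool's axes at that moment; what a row does not reach only later rows make up. A row lasts 1/10 s, in which the tool goes at most 50 mm and 8.59 degrees, less where a joint would pass 70% of its speed; a pose out of reach is approached as far as the arm can. A call with a number of a shift or a turn outside -1 to 1 is refused whole. A call with a gripper value outside its range is refused whole. "grip" is the opening, from 0 (shut) to 1 (fully open), set as the call begins (left out, the last holds). The fingers move at their own pace and stop on an object; "grip_force" is the grip in N (left out, the last holds). Time passes only in rows, so rows that repeat a pose let the fingers close. It gives the time, the measured TCP pose, the force, the opening and the grip force at its end, in the units of the state.
- ctrl.get_obs(): the state, without advancing time (a new reading comes with each control period).
- ctrl.get_image(name): name is "scene" or "top"; returns (picture, depth): 400x640x3 uint8, blue, green, red; 400x640 float32, m along the optical axis (not along the pixel's ray), 0 where there is no reading.
- ctrl.camera_model(name): a dict with "mtx" (3x3 intrinsics, pixels), "k1" (the pictures are not rectified: a ray, as slopes to the right and down, at radius r is drawn at 1 + k1 r^2 times it, then the intrinsics apply), "R" (3x3) and "t" (3): a world point X has camera coordinates R X + t. Camera axes: x right, y down, z forward; pixel columns grow to the right and rows downward; lengths in m; the calibration is good to about 2 mm. A picture is of the moment at which its call begins. camera_model takes no time and is no camera call.
- ctrl.finish_job(): hands the job in; it is judged then, once.
The state is a dict: "t": time; "q": joint angles; "dq": joint speeds; "effort": joint torques, N m; "tool_pos": TCP position; "tool_rot": TCP orientation; "contact_force": force on the tool from outside, world axes, zero at the start; "wrist_torque": the same for the moment, N m; "opening": finger opening in m; "grip_force": force on a finger pad.
Only numpy, scipy, OpenCV 4.12 (cv2) and the standard library are available. Lean on these libraries where they do the work, as an engineer would, in place of code of your own. Each camera call takes 0.05 s, during which the arm holds its last target. There are 200 camera calls.

## Working session

There is one attempt and no reset: what is moved stays moved. The work goes in short steps, Python scripts to look and compute and a tool call to move; the robot and the scene stay as the last step left them, time stands still between calls to the robot, and variables do not carry over. Pictures are saved under pics/ and viewed, at most 14 in all, crops included, and the job is handed in when it is done.

Besides the shell and the picture viewer there is one more tool, called after "Call:" as name(argument=value, ...) on one line, values as JSON. apply_moves: Moves the arm, as the interface text tells. Its arguments: {"type":"object","properties":{"rows":{"type":"array","items":{"type":"number"}},"grip":{"type":"number"},"grip_force":{"type":"number"}},"required":["rows"]}

```bash
ls; mkdir -p pics; cat > h.py <<'E'
import numpy as np, cv2
from station import ctrl
from scipy.spatial.transform import Rotation as Rn
def grab(n):
    im,d=ctrl.get_image(n); return im.copy(),d.copy()
def cloud(n,d):
    c=ctrl.camera_model(n); K=np.array(c["mtx"]); k=c["k1"]; R=np.array(c["R"]); t=np.array(c["t"])
    v,u=np.mgrid[0:400,0:640].astype(float)
    pts=np.stack([u.ravel(),v.ravel()],1)[:,None]
    n_=cv2.undistortPoints(pts,K,np.array([k,0,0,0.]))[:,0]
    X=np.c_[n_,np.ones(len(n_))]*d.ravel()[:,None]
    W=(X-t)@R
    W[d.ravel()==0]=np.nan
    return W.reshape(400,640,3)
E
python3 - <<'E'
from h import *
for n in("top","scene"):
    im,d=grab(n); cv2.imwrite(f"pics/{n}0.png",im); np.savez(f"{n}0.npz",im=im,d=d)
    c=ctrl.camera_model(n); print(n,-np.array(c["R"]).T@np.array(c["t"]),np.round(c["R"],2).tolist())
o=ctrl.get_obs();print(ctrl.tip_extent,o)
print(np.round(Rn.from_rotvec(o["tool_rot"]).as_matrix(),3))
E
```

```text
pics
top [4.44171770e-01 3.62916929e-04 1.22531312e+00] [[0.01, -1.0, -0.02], [-1.0, -0.01, -0.08], [0.08, 0.02, -1.0]]
scene [1.04697881 0.30529373 0.92985738] [[-0.48, 0.87, -0.01], [0.73, 0.4, -0.55], [-0.48, -0.27, -0.83]]
0.0726 {'t': 0.1, 'q': array([ 9.94001510e-01,  5.32994562e-02,  1.61413639e+00, -2.49409562e-05,
        1.47599296e+00, -1.18973099e-01]), 'dq': array([-0.00194435, -0.00124022, -0.00421466, -0.00041759,  0.00048987,
       -0.00109053]), 'effort': array([ 1.42325016e-04, -3.94905746e+01, -3.71362567e+01, -9.54621692e-05,
        3.96564908e-03,  1.81152825e-05]), 'tool_pos': array([0.27600495, 0.56028579, 0.30279261]), 'tool_rot': array([-7.12739897e-01, -3.05905423e+00,  2.72421550e-03]), 'contact_force': array([ 0.21544753, -0.27749832,  0.54605792]), 'wrist_torque': array([ 0.01457666, -0.04988545, -0.03024824]), 'grip_force': 0.0, 'opening': 0.08544609219396763}
[[-0.897  0.442 -0.001]
 [ 0.442  0.897 -0.002]
 [ 0.    -0.002 -1.   ]]
```

View pics/top0.png

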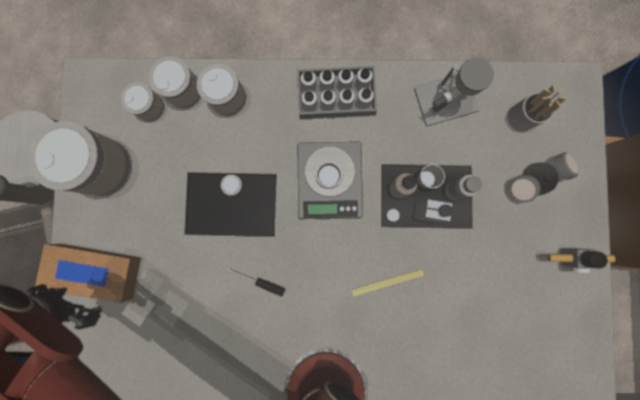

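View pics/scene0.png

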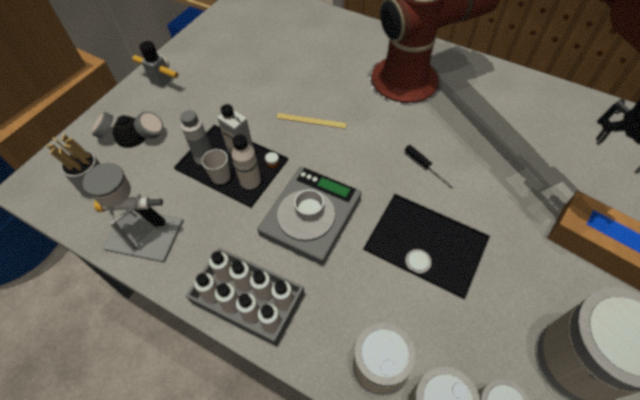

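Top view: side tray about (230,204) with the lid at (231,184), scale (330,180) with the holder at (329,176), store tray (427,196). In the store tray: bottle (403,184) on the +y side, aerosol (468,184) on the −y side, can (438,210) in front, cup (430,177), jar (393,215).

```bash
python3 - <<'E'
from h import *
Z={n:np.load(f"{n}0.npz") for n in("top","scene")}
W={n:cloud(n,Z[n]["d"]) for n in Z}
T=W["top"]; im=Z["top"]["im"]
# trays: dark regions
g=im.max(2)
for nm,(x0,x1,y0,y1) in dict(side=(170,290,160,250),store=(370,485,155,240)).items():
    m=np.zeros(g.shape,np.uint8); m[y0:y1,x0:x1]=g[y0:y1,x0:x1]<60
    m&=(T[...,2]<.03)
    p=T[m>0]; r=cv2.minAreaRect(p[:,:2].astype(np.float32)*1000); print(nm,len(p),r,np.nanmedian(p[:,2]))
def stat(nm,cam,box,z0,z1):
    x0,x1,y0,y1=box; P=W[cam][y0:y1,x0:x1].reshape(-1,3); P=P[(P[:,2]>z0)&(P[:,2]<z1)]
    if len(P)<5: print(nm,cam,len(P));return
    lo,hi=np.percentile(P,2,axis=0),np.percentile(P,98,axis=0)
    print(nm,cam,len(P),"mid",np.round((lo+hi)/2*1000),"size",np.round((hi-lo)*1000))
for nm,b in dict(bottle=(385,417,168,200),aero=(455,485,172,200),can=(420,460,195,224)).items():
    stat(nm+" cap","top",b,.155,.18); stat(nm+" body","top",b,.05,.15)
    stat(nm+" all","top",b,.125,.145)
stat("cup rim","top",(415,446,160,192),.065,.09)
stat("holder rim","top",(305,355,150,200),.08,.1)
stat("pan","top",(300,360,140,200),.048,.06)
stat("lid","top",(215,247,170,200),.008,.03)
stat("jar","top",(380,405,205,225),.02,.05)
stat("scalebody","top",(290,370,130,225),.03,.046)
# scene all
S=W["scene"]
for nm,b in dict(bottle=(225,265,130,195),aero=(178,208,105,155),can=(215,255,100,150),cup=(198,234,145,190),holder=(290,330,185,225),lid=(400,435,245,275)).items():
    stat(nm+" cap","scene",b,.155,.18); stat(nm+" .10-.13","scene",b,.10,.13); stat(nm+" .06-.1","scene",b,.068,.1)
for n,(x0,x1,y0,y1) in dict(top=(370,490,150,240),scene=(165,300,95,210)).items():
    c=cv2.resize(Z[n]["im"][y0:y1,x0:x1],None,fx=5.9,fy=5.9,interpolation=cv2.INTER_CUBIC); cv2.imwrite(f"pics/{n}_crop.png",cv2.convertScaleAbs(c[:600,:800],alpha=1.3))
E
```

```text
side 3905 ((516.4227905273438, 281.52117919921875), (250.682373046875, 171.4204864501953), 89.52947235107422) 0.004482721978035165
store 218 ((578.3473510742188, -267.5987854003906), (199.5682830810547, 79.5959243774414), 89.56133270263672) 0.0030101588879200966
bottle cap top 157 mid [ 568. -200.  167.] size [31. 31. 14.]
bottle body top 295 mid [ 566. -197.   99.] size [52. 50. 87.]
bottle all top 145 mid [ 568. -199.  134.] size [47. 44. 17.]
aero cap top 223 mid [ 563. -358.  164.] size [35. 37. 15.]
aero body top 277 mid [ 563. -353.  103.] size [52. 41. 89.]
aero all top 137 mid [ 564. -355.  136.] size [51. 45. 17.]
can cap top 150 mid [ 497. -283.  163.] size [28. 44. 15.]
can body top 476 mid [ 508. -295.  101.] size [ 68. 100.  90.]
can all top 306 mid [ 499. -277.  137.] size [48. 61. 16.]
cup rim top 133 mid [ 596. -279.   73.] size [62. 64. 15.]
holder rim top 132 mid [595.   0.  86.] size [66. 67. 10.]
pan top 1705 mid [607.  -2.  53.] size [126. 125.  10.]
lid top 378 mid [574. 283.  12.] size [61. 74.  9.]
jar top 125 mid [ 491. -180.   30.] size [31. 31. 10.]
scalebo
[... 253 characters left out ...]
  31.]
aero cap scene 196 mid [ 566. -357.  164.] size [35. 34. 16.]
aero .10-.13 scene 187 mid [ 570. -351.  115.] size [44. 36. 29.]
aero .06-.1 scene 186 mid [ 572. -339.   84.] size [41. 59. 30.]
can cap scene 317 mid [ 537. -244.  164.] size [ 98. 119.  17.]
can .10-.13 scene 202 mid [ 515. -250.  115.] size [ 59. 118.  28.]
can .06-.1 scene 120 mid [ 526. -278.   84.] size [81. 67. 31.]
cup cap scene 1
cup .10-.13 scene 17 mid [ 588. -218.  117.] size [14. 13. 25.]
cup .06-.1 scene 223 mid [ 596. -294.   75.] size [63. 95. 14.]
holder cap scene 0
holder .10-.13 scene 0
holder .06-.1 scene 352 mid [597.   1.  79.] size [66. 66. 21.]
lid cap scene 0
lid .10-.13 scene 0
lid .06-.1 scene 0
```

View pics/top_crop.png

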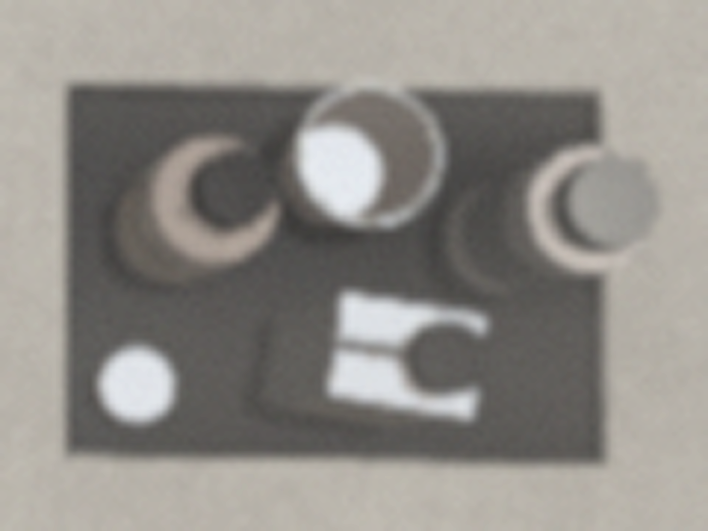

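Crop: bottle on the left, cup at top middle, aerosol on the right (leaning outward by parallax), can lower middle, turned a few degrees with its cap toward −y, and the jar bottom left. I'll fit the can's top face, then move.

```bash
cat >> h.py <<'E'
def goto(x,y,z,yaw=90.):
    """print shift+turn (normalised, tool axes now) to TCP x,y,z with tool x axis at world yaw, z down"""
    o=ctrl.get_obs(); R=Rn.from_rotvec(o["tool_rot"])
    c,s=np.cos(np.radians(yaw)),np.sin(np.radians(yaw))
    G=Rn.from_matrix(np.array([[c,s,0],[s,-c,0],[0,0,-1]]))
    print("shift",np.round(R.inv().apply(np.array([x,y,z])-o["tool_pos"])/.6,4),"turn",np.round((R.inv()*G).as_rotvec()/(np.pi/2),4))
E
python3 - <<'E'
from h import *
for n,b in dict(top=(423,456,195,224),scene=(215,252,100,150)).items():
    Z=np.load(n+"0.npz"); W=cloud(n,Z["d"]); x0,x1,y0,y1=b
    P=W[y0:y1,x0:x1].reshape(-1,3); P=P[(P[:,2]>.13)&(P[:,2]<.18)&(P[:,0]<.53)&(P[:,1]<-.235)]
    q=P[P[:,2]<.148]; c=P[P[:,2]>.155]
    print(n,len(q),cv2.minAreaRect(q[:,:2].astype(np.float32)*1000),"all",cv2.minAreaRect(P[:,:2].astype(np.float32)*1000),"cap",np.median(c,0), (np.percentile(c,3,axis=0)+np.percentile(c,97,axis=0))/2)
goto(.5695,-.200,.40)
print(ctrl.tip_extent)
E
```

```text
top 318 ((499.70233154296875, -278.1855163574219), (64.16824340820312, 45.73855209350586), 81.30831909179688) all ((499.70233154296875, -278.1855163574219), (64.16824340820312, 45.73855209350586), 81.30831909179688) cap [ 0.49836886 -0.28820056  0.16725221] [ 0.4973124  -0.28293482  0.16319484]
scene 312 ((501.7564392089844, -277.65936279296875), (64.34716033935547, 47.23386764526367), 80.8871841430664) all ((501.7564392089844, -277.65936279296875), (64.34716033935547, 47.23386764526367), 80.8871841430664) cap [ 0.50271162 -0.28729283  0.16698994] [ 0.50073226 -0.28617706  0.16301367]
shift [-0.9988 -0.9207 -0.1605] turn [-1.100e-03  5.000e-04  7.085e-01]
0.0726
```

Call:
apply_moves(rows=[-0.1, -0.09, -0.02, 0, 0, 0.1, -0.9988, -0.9207, -0.1605, -0.0011, 0.0005, 0.7085, -0.9988, -0.9207, -0.1605, -0.0011, 0.0005, 0.7085, -0.9988, -0.9207, -0.1605, -0.0011, 0.0005, 0.7085, -0.9988, -0.9207, -0.1605, -0.0011, 0.0005, 0.7085, -0.9988, -0.9207, -0.1605, -0.0011, 0.0005, 0.7085, -0.9988, -0.9207, -0.1605, -0.0011, 0.0005, 0.7085, -0.9988, -0.9207, -0.1605, -0.0011, 0.0005, 0.7085, -0.9988, -0.9207, -0.1605, -0.0011, 0.0005, 0.7085, -0.9988, -0.9207, -0.1605, -0.0011, 0.0005, 0.7085, -0.9988, -0.9207, -0.1605, -0.0011, 0.0005, 0.7085, -0.9988, -0.9207, -0.1605, -0.0011, 0.0005, 0.7085, -0.9988, -0.9207, -0.1605, -0.0011, 0.0005, 0.7085, -0.9988, -0.9207, -0.1605, -0.0011, 0.0005, 0.7085, -0.9988, -0.9207, -0.1605, -0.0011, 0.0005, 0.7085, -0.9988, -0.9207, -0.1605, -0.0011, 0.0005, 0.7085, -0.9988, -0.9207, -0.1605, -0.0011, 0.0005, 0.7085, -0.9988, -0.9207, -0.1605, -0.0011, 0.0005, 0.7085, -0.9988, -0.9207, -0.1605, -0.0011, 0.0005, 0.7085, -0.9988, -0.9207, -0.1605, -0.0011, 0.0005, 0.7085], grip=0.75)

```text
t: 2.1
tool_pos: [0.5693, -0.1986, 0.3998]
tool_rot: [-2.219, -2.222, -0.003]
contact_force: [-0.1, -0.4, 0.3]
opening: 0.0642
grip_force: 0.0
```

Call:
apply_moves(rows=[-0.0023, 0, 0.07, 0, 0, 0, -0.0023, 0, 0.14, 0, 0, 0, -0.0023, 0, 0.2, 0, 0, 0, -0.0023, 0, 0.25, 0, 0, 0, -0.0023, 0, 0.29, 0, 0, 0, -0.0023, 0, 0.308, 0, 0, 0, -0.0023, 0, 0.3163, 0, 0, 0, -0.0023, 0, 0.3163, 0, 0, 0, -0.0023, 0, 0.3163, 0, 0, 0])

```text
t: 3.0
tool_pos: [0.5706, -0.201, 0.2123]
tool_rot: [2.219, 2.22, 0.004]
contact_force: [0.4, 0.1, -0.0]
opening: 0.0636
grip_force: 0.0
```

Call:
apply_moves(rows=[0, 0, 0, 0, 0, 0, 0, 0, 0, 0, 0, 0, 0, 0, 0, 0, 0, 0, 0, 0, 0, 0, 0, 0, 0, 0, 0, 0, 0, 0, 0, 0, 0, 0, 0, 0, 0, 0, 0, 0, 0, 0, 0, 0, 0, 0, 0, 0, 0, 0, 0, 0, 0, 0, 0, 0, 0, 0, 0, 0], grip=0, grip_force=60)

```text
t: 4.0
tool_pos: [0.57, -0.2013, 0.2121]
tool_rot: [2.221, 2.221, 0.002]
contact_force: [-2.8, -0.2, 5.6]
opening: 0.0323
grip_force: 57.2
```

Call:
apply_moves(rows=[0, 0, -0.005, 0, 0, 0, 0, 0, -0.01, 0, 0, 0, 0, 0, -0.02, 0, 0, 0, 0, 0, -0.035, 0, 0, 0, 0, 0, -0.05, 0, 0, 0])

```text
t: 4.5
tool_pos: [0.5698, -0.2009, 0.2409]
tool_rot: [-2.221, -2.221, -0.003]
contact_force: [-0.3, -0.1, -3.9]
opening: 0.0325
grip_force: 57.3
```

Call:
apply_moves(rows=[0, 0, -0.04, 0, 0, 0, 0, 0, -0.09, 0, 0, 0, 0.01, 0, -0.14, 0, 0, 0, 0.03, -0.003, -0.165, 0, 0, 0, 0.06, -0.006, -0.165, 0, 0, 0, 0.11, -0.01, -0.165, 0, 0, 0, 0.17, -0.016, -0.165, 0, 0, 0, 0.24, -0.023, -0.165, 0, 0, 0, 0.31, -0.03, -0.165, 0, 0, 0, 0.38, -0.037, -0.165, 0, 0, 0, 0.45, -0.044, -0.165, 0, 0, 0, 0.52, -0.05, -0.165, 0, 0, 0, 0.59, -0.057, -0.165, 0, 0, 0, 0.66, -0.064, -0.165, 0, 0, 0, 0.73, -0.071, -0.165, 0, 0, 0, 0.79, -0.077, -0.165, 0, 0, 0, 0.85, -0.083, -0.165, 0, 0, 0, 0.895, -0.087, -0.165, 0, 0, 0, 0.925, -0.089, -0.165, 0, 0, 0, 0.936, -0.09, -0.165, 0, 0, 0])

```text
t: 6.5
tool_pos: [0.5142, 0.3622, 0.3384]
tool_rot: [-2.218, -2.223, 0.002]
contact_force: [-0.2, -0.6, -3.9]
opening: 0.0327
grip_force: 57.8
```

Call:
apply_moves(rows=[0, 0, 0.02, 0, 0, 0, 0, 0, 0.06, 0, 0, 0, 0, 0, 0.11, 0, 0, 0, 0, 0, 0.15, 0, 0, 0, 0, 0, 0.18, 0, 0, 0, 0, 0, 0.195, 0, 0, 0, 0, 0, 0.204, 0, 0, 0, 0, 0, 0.208, 0, 0, 0, 0, 0, 0.21, 0, 0, 0, 0, 0, 0.212, 0, 0, 0, 0, 0, 0.212, 0, 0, 0, 0, 0, 0.212, 0, 0, 0])

```text
t: 7.7
tool_pos: [0.516, 0.3609, 0.2136]
tool_rot: [-2.221, -2.222, -0.004]
contact_force: [-0.2, -0.6, -4.1]
opening: 0.0324
grip_force: 57.8
```

Call:
apply_moves(rows=[0, 0, 0.001, 0, 0, 0, 0, 0, 0.002, 0, 0, 0, 0, 0, 0.003, 0, 0, 0, 0, 0, 0.003, 0, 0, 0])

```text
t: 8.1
tool_pos: [0.516, 0.3609, 0.2121]
tool_rot: [-2.221, -2.221, -0.004]
contact_force: [-1.8, 0.4, 1.0]
opening: 0.0329
grip_force: 58.6
```

Call:
apply_moves(rows=[0, 0, 0, 0, 0, 0, 0, 0, 0, 0, 0, 0, 0, 0, 0, 0, 0, 0, 0, 0, -0.01, 0, 0, 0, 0, 0, -0.04, 0, 0, 0, 0, 0, -0.09, 0, 0, 0, 0, 0, -0.15, 0, 0, 0, 0, 0, -0.21, 0, 0, 0], grip=0.85)

```text
t: 8.9
tool_pos: [0.5156, 0.3605, 0.3402]
tool_rot: [2.221, 2.221, 0.005]
contact_force: [-0.1, -0.4, -0.0]
opening: 0.0727
grip_force: 0.0
```

```bash
python3 - <<'E'
from h import *
goto(.501,-.278,.28,81)
E
```

```text
shift [-1.0644 -0.0246  0.098 ] turn [ 0.0013 -0.0015  0.1001]
```

Call:
apply_moves(rows=[-0.08, 0, 0, 0, 0, 0, -0.98, -0.023, 0.098, 0, 0, 0.1, -0.98, -0.023, 0.098, 0, 0, 0.1, -0.98, -0.023, 0.098, 0, 0, 0.1, -0.98, -0.023, 0.098, 0, 0, 0.1, -0.98, -0.023, 0.098, 0, 0, 0.1, -0.98, -0.023, 0.098, 0, 0, 0.1, -0.98, -0.023, 0.098, 0, 0, 0.1, -0.98, -0.023, 0.098, 0, 0, 0.1, -0.98, -0.023, 0.098, 0, 0, 0.1, -0.98, -0.023, 0.098, 0, 0, 0.1, -0.98, -0.023, 0.098, 0, 0, 0.1, -0.98, -0.023, 0.098, 0, 0, 0.1, -0.98, -0.023, 0.098, 0, 0, 0.1, -0.98, -0.023, 0.098, 0, 0, 0.1])

```text
t: 10.4
tool_pos: [0.5023, -0.2267, 0.2787]
tool_rot: [2.387, 2.041, 0.004]
contact_force: [-0.2, -0.8, 0.3]
opening: 0.0726
grip_force: 0.0
```

```bash
python3 - <<'E'
from h import *
goto(.501,-.278,.178,81)
im,d=grab("top"); cv2.imwrite("pics/top1.png",im[130:260,160:490].repeat(2,0).repeat(2,1))
W=cloud("top",d)
E
```

```text
shift [-0.085   0.0108  0.1677] turn [ 0.0013 -0.0009  0.0006]
```

View pics/top1.png

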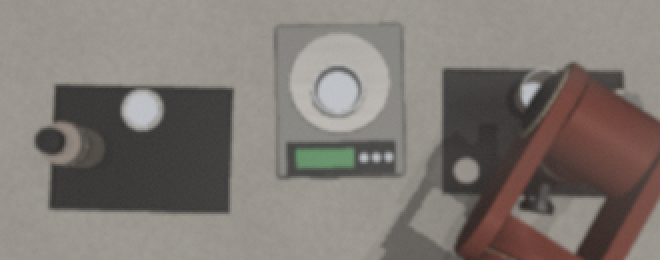

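The picture shows the bottle upright inside the side tray (crop ~(75,145)), clear of the lip and lid; the arm is over the can.

Call:
apply_moves(rows=[-0.07, 0.009, 0, 0, 0, 0, -0.085, 0.0108, 0.01, 0, 0, 0, -0.085, 0.0108, 0.04, 0, 0, 0, -0.085, 0.0108, 0.08, 0, 0, 0, -0.085, 0.0108, 0.12, 0, 0, 0, -0.085, 0.0108, 0.15, 0, 0, 0, -0.085, 0.0108, 0.162, 0, 0, 0, -0.085, 0.0108, 0.1677, 0, 0, 0, -0.085, 0.0108, 0.1677, 0, 0, 0])

```text
t: 11.35
tool_pos: [0.5009, -0.2782, 0.1773]
tool_rot: [-2.388, -2.041, -0.003]
contact_force: [-0.6, -0.1, 0.7]
opening: 0.0726
grip_force: 0.0
```

Call:
apply_moves(rows=[0, 0, 0, 0, 0, 0, 0, 0, 0, 0, 0, 0, 0, 0, 0, 0, 0, 0, 0, 0, 0, 0, 0, 0, 0, 0, 0, 0, 0, 0, 0, 0, 0, 0, 0, 0, 0, 0, 0, 0, 0, 0, 0, 0, 0, 0, 0, 0, 0, 0, 0, 0, 0, 0], grip=0, grip_force=60)

```text
t: 12.25
tool_pos: [0.5009, -0.2791, 0.1784]
tool_rot: [2.388, 2.039, 0.003]
contact_force: [-2.0, 1.4, 5.9]
opening: 0.0454
grip_force: 62.8
```

Call:
apply_moves(rows=[0, 0, -0.005, 0, 0, 0, 0, 0, -0.01, 0, 0, 0, 0, 0, -0.02, 0, 0, 0, 0, 0, -0.035, 0, 0, 0, 0, 0, -0.05, 0, 0, 0])

```text
t: 12.75
tool_pos: [0.5003, -0.2786, 0.2072]
tool_rot: [-2.388, -2.04, -0.003]
contact_force: [-0.0, -0.0, -4.3]
opening: 0.0453
grip_force: 61.9
```

```bash
python3 - <<'E'
from h import *
goto(.471,.281,.30,90)
E
```

```text
shift [ 0.9138 -0.1941 -0.153 ] turn [ 0.0003 -0.0012 -0.1   ]
```

Call:
apply_moves(rows=[0, 0, -0.04, 0, 0, 0, 0, 0, -0.08, 0, 0, 0, 0.01, -0.002, -0.12, 0, 0, 0, 0.03, -0.006, -0.15, 0, 0, 0, 0.06, -0.013, -0.153, 0, 0, -0.005, 0.11, -0.023, -0.153, 0, 0, -0.01, 0.17, -0.036, -0.153, 0, 0, -0.02, 0.24, -0.051, -0.153, 0, 0, -0.03, 0.31, -0.066, -0.153, 0, 0, -0.04, 0.38, -0.081, -0.153, 0, 0, -0.05, 0.45, -0.096, -0.153, 0, 0, -0.06, 0.52, -0.11, -0.153, 0, 0, -0.07, 0.59, -0.125, -0.153, 0, 0, -0.08, 0.66, -0.14, -0.153, 0, 0, -0.09, 0.73, -0.155, -0.153, 0, 0, -0.1, 0.79, -0.168, -0.153, 0, 0, -0.1, 0.84, -0.178, -0.153, 0, 0, -0.1, 0.88, -0.187, -0.153, 0, 0, -0.1, 0.905, -0.192, -0.153, 0, 0, -0.1, 0.9138, -0.194, -0.153, 0, 0, -0.1])

```text
t: 14.75
tool_pos: [0.4702, 0.2821, 0.2987]
tool_rot: [-2.218, -2.223, -0.001]
contact_force: [1.4, -0.3, -4.9]
opening: 0.0453
grip_force: 62.5
```

Call:
apply_moves(rows=[0, 0, 0.02, 0, 0, 0, 0, 0, 0.06, 0, 0, 0, 0, 0, 0.11, 0, 0, 0, 0, 0, 0.15, 0, 0, 0, 0, 0, 0.18, 0, 0, 0, 0, 0, 0.192, 0, 0, 0, 0, 0, 0.198, 0, 0, 0, 0, 0, 0.2, 0, 0, 0, 0, 0, 0.2, 0, 0, 0])

```text
t: 15.65
tool_pos: [0.4719, 0.2811, 0.1805]
tool_rot: [2.221, 2.221, 0.005]
contact_force: [0.6, 0.6, -5.3]
opening: 0.0453
grip_force: 62.5
```

Call:
apply_moves(rows=[0, 0, 0.001, 0, 0, 0, 0, 0, 0.002, 0, 0, 0, 0, 0, 0.003, 0, 0, 0, 0, 0, 0.004, 0, 0, 0, 0, 0, 0.004, 0, 0, 0])

```text
t: 16.15
tool_pos: [0.4716, 0.2814, 0.1785]
tool_rot: [-2.221, -2.222, -0.004]
contact_force: [-2.8, -1.3, 4.3]
opening: 0.0453
grip_force: 63.5
```

Call:
apply_moves(rows=[0, 0, 0, 0, 0, 0, 0, 0, 0, 0, 0, 0, 0, 0, 0, 0, 0, 0, 0, 0, -0.01, 0, 0, 0, 0, 0, -0.04, 0, 0, 0, 0, 0, -0.09, 0, 0, 0, 0, 0, -0.14, 0, 0, 0, 0, 0, -0.18, 0, 0, 0, -0.05, 0, -0.21, 0, 0, 0, -0.98, 0.14, -0.21, 0, 0, 0, -0.98, 0.14, -0.21, 0, 0, 0, -0.98, 0.14, -0.21, 0, 0, 0, -0.98, 0.14, -0.21, 0, 0, 0, -0.98, 0.14, -0.21, 0, 0, 0, -0.98, 0.14, -0.21, 0, 0, 0, -0.98, 0.14, -0.21, 0, 0, 0, -0.98, 0.14, -0.21, 0, 0, 0, -0.98, 0.14, -0.21, 0, 0, 0, -0.98, 0.14, -0.21, 0, 0, 0, -0.98, 0.14, -0.21, 0, 0, 0], grip=0.85)

```text
t: 18.15
tool_pos: [0.553, -0.2952, 0.3028]
tool_rot: [2.221, 2.221, 0.003]
contact_force: [0.2, 0.5, 0.7]
opening: 0.0726
grip_force: 0.0
```

```bash
python3 - <<'E'
from h import *
goto(.5645,-.3575,.178,90)
E
```

```text
shift [-0.104   0.0188  0.208 ] turn [ 0.0012 -0.0007 -0.0002]
```

Call:
apply_moves(rows=[-0.06, 0.01, 0, 0, 0, 0, -0.104, 0.0188, 0.03, 0, 0, 0, -0.104, 0.0188, 0.03, 0, 0, 0, -0.104, 0.0188, 0.03, 0, 0, 0])

```text
t: 18.55
tool_pos: [0.564, -0.3554, 0.2834]
tool_rot: [-2.221, -2.219, -0.003]
contact_force: [0.2, -0.1, -0.3]
opening: 0.0726
grip_force: 0.0
```

```bash
python3 - <<'E'
from h import *
goto(.5645,-.3575,.178,90)
E
```

```text
shift [-0.0041  0.0008  0.1757] turn [-0.0002 -0.0019 -0.0005]
```

Call:
apply_moves(rows=[-0.004, 0.001, 0.02, 0, 0, 0, -0.004, 0.001, 0.06, 0, 0, 0, -0.004, 0.001, 0.1, 0, 0, 0, -0.004, 0.001, 0.14, 0, 0, 0, -0.004, 0.001, 0.163, 0, 0, 0, -0.004, 0.001, 0.172, 0, 0, 0, -0.004, 0.001, 0.1757, 0, 0, 0, -0.004, 0.001, 0.1757, 0, 0, 0])

```text
t: 19.35
tool_pos: [0.5655, -0.3576, 0.1798]
tool_rot: [2.22, 2.221, 0.003]
contact_force: [-0.1, -0.2, 0.4]
opening: 0.0729
grip_force: 0.0
```

Call:
apply_moves(rows=[0, 0, 0, 0, 0, 0, 0, 0, 0, 0, 0, 0, 0, 0, 0, 0, 0, 0, 0, 0, 0, 0, 0, 0, 0, 0, 0, 0, 0, 0, 0, 0, 0, 0, 0, 0, 0, 0, 0, 0, 0, 0, 0, 0, 0, 0, 0, 0, 0, 0, 0, 0, 0, 0], grip=0, grip_force=60)

```text
t: 20.25
tool_pos: [0.5655, -0.3583, 0.1807]
tool_rot: [2.22, 2.22, 0.002]
contact_force: [-2.8, 0.7, 6.0]
opening: 0.0516
grip_force: 63.8
```

Call:
apply_moves(rows=[0, 0, -0.005, 0, 0, 0, 0, 0, -0.01, 0, 0, 0, 0, 0, -0.02, 0, 0, 0, 0, 0, -0.035, 0, 0, 0, 0, 0, -0.05, 0, 0, 0])

```text
t: 20.75
tool_pos: [0.5649, -0.3575, 0.2091]
tool_rot: [-2.221, -2.221, -0.003]
contact_force: [0.1, -0.0, -3.3]
opening: 0.0512
grip_force: 63.0
```

```bash
python3 - <<'E'
from h import *
goto(.516,.201,.30,90)
E
```

```text
shift [ 0.9311 -0.0814 -0.1498] turn [ 0.0004 -0.0012  0.0001]
```

Call:
apply_moves(rows=[0, 0, -0.04, 0, 0, 0, 0, 0, -0.08, 0, 0, 0, 0.005, 0, -0.12, 0, 0, 0, 0.02, -0.002, -0.145, 0, 0, 0, 0.06, -0.005, -0.15, 0, 0, 0, 0.11, -0.01, -0.15, 0, 0, 0, 0.17, -0.015, -0.15, 0, 0, 0, 0.24, -0.021, -0.15, 0, 0, 0, 0.31, -0.027, -0.15, 0, 0, 0, 0.38, -0.033, -0.15, 0, 0, 0, 0.45, -0.039, -0.15, 0, 0, 0, 0.52, -0.045, -0.15, 0, 0, 0, 0.59, -0.051, -0.15, 0, 0, 0, 0.66, -0.058, -0.15, 0, 0, 0, 0.73, -0.064, -0.15, 0, 0, 0, 0.79, -0.069, -0.15, 0, 0, 0, 0.85, -0.074, -0.15, 0, 0, 0, 0.9, -0.079, -0.15, 0, 0, 0, 0.925, -0.081, -0.15, 0, 0, 0, 0.931, -0.0814, -0.15, 0, 0, 0])

```text
t: 22.75
tool_pos: [0.5154, 0.2022, 0.2996]
tool_rot: [-2.218, -2.224, -0.003]
contact_force: [-0.2, -0.2, -3.7]
opening: 0.0514
grip_force: 63.5
```

Call:
apply_moves(rows=[0, 0, 0.02, 0, 0, 0, 0, 0, 0.06, 0, 0, 0, 0, 0, 0.11, 0, 0, 0, 0, 0, 0.15, 0, 0, 0, 0, 0, 0.18, 0, 0, 0, 0, 0, 0.192, 0, 0, 0, 0, 0, 0.197, 0, 0, 0, 0, 0, 0.199, 0, 0, 0, 0, 0, 0.2, 0, 0, 0, 0, 0, 0.2, 0, 0, 0])

```text
t: 23.75
tool_pos: [0.5167, 0.201, 0.1807]
tool_rot: [2.221, 2.221, 0.004]
contact_force: [-1.4, -1.7, -0.3]
opening: 0.0514
grip_force: 64.0
```

Call:
apply_moves(rows=[0, 0, 0, 0, 0, 0, 0, 0, 0, 0, 0, 0, 0, 0, 0, 0, 0, 0, 0, 0, -0.01, 0, 0, 0, 0, 0, -0.04, 0, 0, 0, 0, 0, -0.09, 0, 0, 0, 0, 0, -0.15, 0, 0, 0, 0, 0, -0.2, 0, 0, 0, 0, 0, -0.2, 0, 0, 0], grip=1)

```text
t: 24.65
tool_pos: [0.5182, 0.2015, 0.3065]
tool_rot: [2.217, 2.218, 0.018]
contact_force: [0.1, 0.1, 0.2]
opening: 0.0853
grip_force: 0.0
```

```bash
python3 - <<'E'
from h import *
ims=[]
for n in("top","scene"):
    im,d=grab(n); W=cloud(n,d); ims.append(im)
    for nm,(x,y,z0,z1) in dict(cup=(.596,-.279,.073,.088),holder=(.596,0,.080,.096)).items():
        m=(np.hypot(W[...,0]-x,W[...,1]-y)<.05)&(W[...,2]>z0)&(W[...,2]<z1)
        P=W[m]; (c,r)=cv2.minEnclosingCircle(P[:,:2].astype(np.float32)*1000); lo,hi=np.percentile(P,2,axis=0),np.percentile(P,98,axis=0)
        print(n,nm,len(P),np.round(c,1),round(r,1),np.round((lo+hi)*500,1),np.round((hi-lo)*1000))
cv2.imwrite("pics/two.png",np.vstack([ims[0][130:250,160:490],ims[1][100:300,160:490]]).repeat(2,0)[:600].repeat(2,1))
goto(.596,-.279,.20,90)
E
```

```text
top cup 93 [ 595. -279.] 33.3 [ 595.6 -278.5   78.1] [63. 64.  8.]
top holder 136 [5.946e+02 5.000e-01] 35.1 [5.947e+02 4.000e-01 8.610e+01] [66. 67. 11.]
scene cup 128 [ 595.3 -279.6] 34.9 [ 596.1 -279.5   77.1] [64. 65.  7.]
scene holder 210 [597.    1.1] 36.3 [597.6   0.9  85.5] [67. 67. 11.]
shift [-0.8004  0.132   0.1669] turn [ 0.0022 -0.0014  0.0001]
```

View pics/two.png

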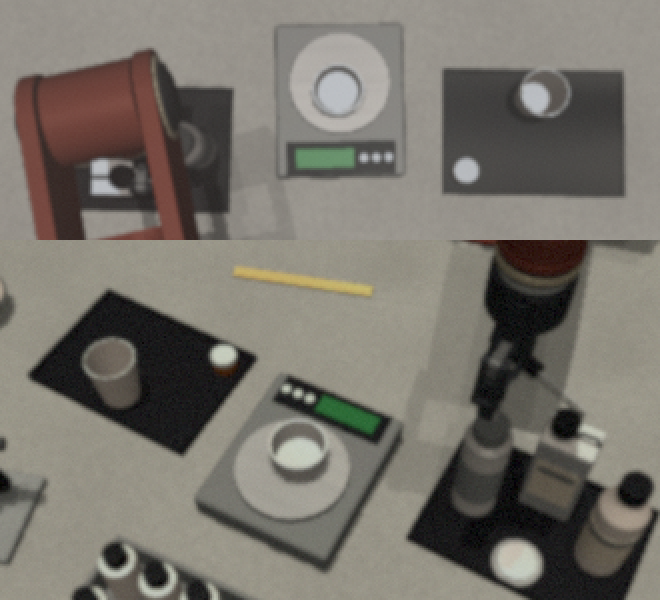

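The picture shows all three upright in the side tray, clear of the lid. The cup stands free, and the jar and holder look unmoved.

Call:
apply_moves(rows=[-0.05, 0.008, 0, 0, 0, 0, -0.8, 0.131, 0.167, 0, 0, 0, -0.8, 0.131, 0.167, 0, 0, 0, -0.8, 0.131, 0.167, 0, 0, 0, -0.8, 0.131, 0.167, 0, 0, 0, -0.8, 0.131, 0.167, 0, 0, 0, -0.8, 0.131, 0.167, 0, 0, 0, -0.8, 0.131, 0.167, 0, 0, 0, -0.8, 0.131, 0.167, 0, 0, 0, -0.8, 0.131, 0.167, 0, 0, 0, -0.8, 0.131, 0.167, 0, 0, 0, -0.8, 0.131, 0.167, 0, 0, 0, -0.8, 0.131, 0.167, 0, 0, 0])

```text
t: 26.05
tool_pos: [0.5943, -0.278, 0.1974]
tool_rot: [-2.219, -2.219, -0.003]
contact_force: [0.0, 0.3, -0.2]
opening: 0.0856
grip_force: 0.0
```

```bash
python3 - <<'E'
from h import *
goto(.5957,-.2792,.113,90)
E
```

```text
shift [-0.0025  0.0025  0.1407] turn [-0.0006 -0.0022  0.    ]
```

Call:
apply_moves(rows=[-0.002, 0.002, 0.01, 0, 0, 0, -0.002, 0.002, 0.04, 0, 0, 0, -0.002, 0.002, 0.08, 0, 0, 0, -0.002, 0.002, 0.115, 0, 0, 0, -0.002, 0.002, 0.135, 0, 0, 0, -0.002, 0.002, 0.141, 0, 0, 0, -0.002, 0.002, 0.141, 0, 0, 0])

```text
t: 26.75
tool_pos: [0.5959, -0.2794, 0.1134]
tool_rot: [-2.22, -2.221, -0.002]
contact_force: [0.8, -0.1, -0.2]
opening: 0.0857
grip_force: 0.0
```

Call:
apply_moves(rows=[0, 0, 0, 0, 0, 0, 0, 0, 0, 0, 0, 0, 0, 0, 0, 0, 0, 0, 0, 0, 0, 0, 0, 0, 0, 0, 0, 0, 0, 0, 0, 0, 0, 0, 0, 0, 0, 0, 0, 0, 0, 0, 0, 0, 0, 0, 0, 0], grip=0, grip_force=20)

```text
t: 27.55
tool_pos: [0.5968, -0.2806, 0.1159]
tool_rot: [2.22, 2.22, 0.004]
contact_force: [-1.7, 0.1, 5.8]
opening: 0.0639
grip_force: 22.2
```

Call:
apply_moves(rows=[0, 0, -0.005, 0, 0, 0, 0, 0, -0.015, 0, 0, 0, 0, 0, -0.035, 0, 0, 0, 0, 0, -0.06, 0, 0, 0, 0, 0, -0.09, 0, 0, 0, 0, 0, -0.12, 0, 0, 0, 0, 0, -0.15, 0, 0, 0, 0, 0, -0.165, 0, 0, 0, 0, 0, -0.17, 0, 0, 0, 0, 0, -0.17, 0, 0, 0, 0, 0, -0.17, 0, 0, 0])

```text
t: 28.65
tool_pos: [0.5955, -0.2799, 0.2149]
tool_rot: [-2.22, -2.22, -0.002]
contact_force: [0.3, -0.6, -0.6]
opening: 0.0639
grip_force: 22.2
```

```bash
python3 - <<'E'
from h import *
o=ctrl.get_obs(); p=o["tool_pos"]; print(p,o["opening"])
ims=[]
for n in("top","scene"):
    im,d=grab(n); W=cloud(n,d); ims.append(im)
    m=(np.hypot(W[...,0]-p[0],W[...,1]-p[1])<.036)&(abs(W[...,2]-.181)<.006); P=W[m]
    if len(P)>5:
        print(n,len(P),np.round((np.percentile(P,3,axis=0)+np.percentile(P,97,axis=0))*500,1),np.round(np.ptp(P,axis=0)*1000))
cv2.imwrite("pics/cuplift.png",cv2.resize(np.hstack([ims[0][120:260,370:510],ims[1][70:210,160:300]]),None,fx=2.8,fy=2.8))
E
```

```text
[ 0.59550827 -0.27991112  0.21493827] 0.06386627709386386
top 10 [ 609.7 -252.8  177.7] [23. 13.  5.]
scene 96 [ 594.4 -273.1  180.7] [68. 63. 12.]
```

View pics/cuplift.png

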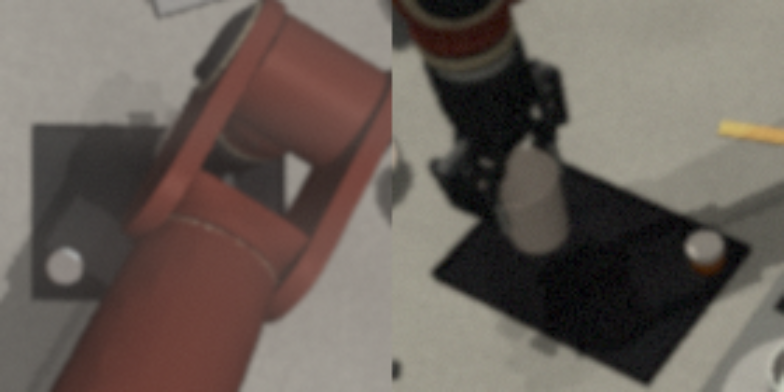

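Left: the top view is blocked by the arm. Right: the scene view shows the cup (about (533,200)) hanging upright between the fingers, with the jar untouched at (705,250).

Call:
apply_moves(rows=[0.01, 0, -0.02, 0, 0, 0, 0.03, 0, -0.035, 0, 0, 0, 0.06, 0, -0.035, 0, 0, 0, 0.1, 0, -0.035, 0, 0, 0, 0.15, 0, -0.035, 0, 0, 0, 0.2, 0, -0.035, 0, 0, 0, 0.25, 0, -0.035, 0, 0, 0, 0.3, 0, -0.035, 0, 0, 0, 0.35, 0, -0.035, 0, 0, 0, 0.4, 0, -0.035, 0, 0, 0, 0.435, 0.001, -0.035, 0, 0, 0, 0.457, 0.001, -0.035, 0, 0, 0, 0.467, 0.001, -0.035, 0, 0, 0, 0.467, 0.001, -0.035, 0, 0, 0, 0.467, 0.001, -0.035, 0, 0, 0, 0.467, 0.001, -0.035, 0, 0, 0])

```text
t: 30.35
tool_pos: [0.5966, -0.0009, 0.2375]
tool_rot: [-2.222, -2.22, -0.002]
contact_force: [0.1, 0.4, -0.6]
opening: 0.0634
grip_force: 22.2
```

```bash
python3 - <<'E'
from h import *
o=ctrl.get_obs(); p=o["tool_pos"]; print(p,o["opening"])
im,d=grab("scene"); W=cloud("scene",d)
for nm,z,x,y in(("cup",p[2]-.034,p[0],p[1]),("holder",.088,.596,.001)):
    m=(np.hypot(W[...,0]-x,W[...,1]-y)<.045)&(abs(W[...,2]-z)<.006); P=W[m]
    if len(P)>5: print(nm,len(P),np.round((np.percentile(P,2,axis=0)+np.percentile(P,98,axis=0))*500,1),np.round(np.ptp(P,axis=0)*1000))
cv2.imwrite("pics/hold.png",cv2.resize(im[110:260,230:400],None,fx=3.5,fy=3.5))
goto(.5963,.0005,.169)
E
```

```text
[ 0.59656049 -0.00087704  0.2374856 ] 0.06340739071054215
cup 101 [599.6  14.5 203.6] [81. 38. 12.]
holder 126 [5.991e+02 5.000e-01 8.630e+01] [67. 69.  8.]
shift [ 0.0021 -0.0005  0.1142] turn [ 0.0006 -0.0008 -0.0007]
```

View pics/hold.png

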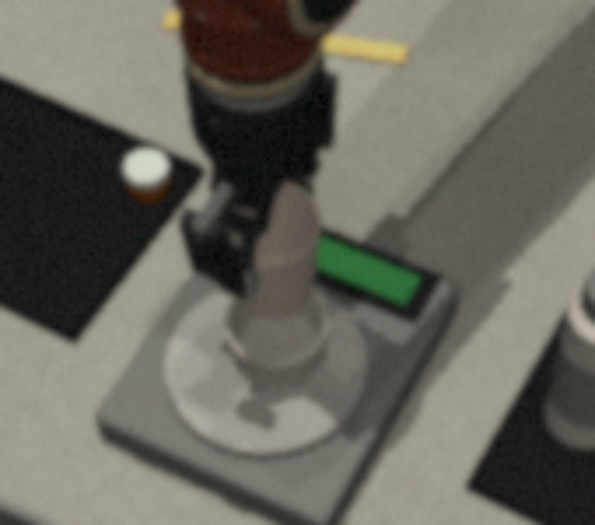

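The picture shows the cup hanging over the holder (cup ~(285,260), holder ~(275,330)). I'll lower it slowly and watch the force.

Call:
apply_moves(rows=[0.002, 0, 0.01, 0, 0, 0, 0.002, 0, 0.025, 0, 0, 0, 0.002, 0, 0.04, 0, 0, 0, 0.002, 0, 0.055, 0, 0, 0, 0.002, 0, 0.068, 0, 0, 0, 0.002, 0, 0.078, 0, 0, 0, 0.002, 0, 0.086, 0, 0, 0, 0.002, 0, 0.092, 0, 0, 0, 0.002, 0, 0.096, 0, 0, 0, 0.002, 0, 0.096, 0, 0, 0])

```text
t: 31.4
tool_pos: [0.5965, 0.0013, 0.1797]
tool_rot: [-2.221, -2.221, -0.003]
contact_force: [-0.5, 0.1, -1.4]
opening: 0.0634
grip_force: 22.2
```

Call:
apply_moves(rows=[0, 0, 0.002, 0, 0, 0, 0, 0, 0.004, 0, 0, 0, 0, 0, 0.006, 0, 0, 0, 0, 0, 0.008, 0, 0, 0, 0, 0, 0.01, 0, 0, 0, 0, 0, 0.01, 0, 0, 0])

```text
t: 32.0
tool_pos: [0.5965, 0.0013, 0.1737]
tool_rot: [-2.221, -2.221, -0.002]
contact_force: [0.4, 0.1, 0.2]
opening: 0.0637
grip_force: 22.3
```

```bash
python3 - <<'E'
from h import *
o=ctrl.get_obs(); print(o["contact_force"],o["wrist_torque"])
im,d=grab("scene"); cv2.imwrite("pics/hold2.png",cv2.resize(im[110:260,230:400],None,fx=3.5,fy=3.5))
E
```

```text
[0.35535094 0.05369547 0.17329384] [-0.02173006  0.02266289  0.00158837]
```

View pics/hold2.png

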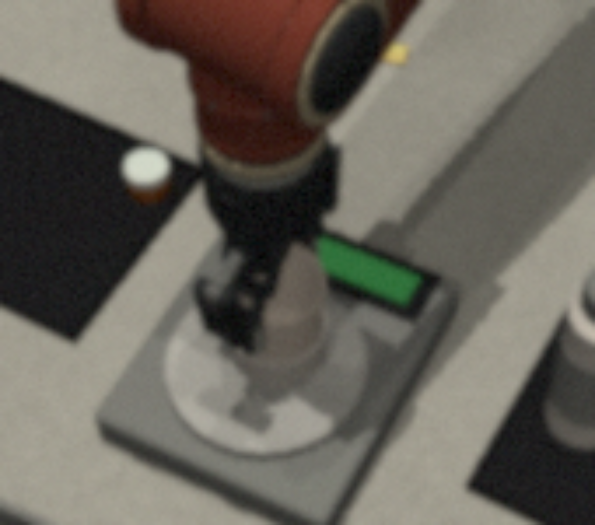

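The cup's foot is inside the holder mouth, seen at (290,330) in the picture. I'll keep lowering in small steps.

Call:
apply_moves(rows=[0, 0, 0.0015, 0, 0, 0, 0, 0, 0.003, 0, 0, 0, 0, 0, 0.0045, 0, 0, 0, 0, 0, 0.006, 0, 0, 0, 0, 0, 0.006, 0, 0, 0, 0, 0, 0.006, 0, 0, 0])

```text
t: 32.65
tool_pos: [0.5965, 0.0013, 0.1702]
tool_rot: [-2.221, -2.221, -0.003]
contact_force: [-0.1, -0.2, -0.3]
opening: 0.064
grip_force: 22.2
```

Call:
apply_moves(rows=[0, 0, 0.001, 0, 0, 0, 0, 0, 0.002, 0, 0, 0, 0, 0, 0.002, 0, 0, 0, 0, 0, 0.002, 0, 0, 0])

```text
t: 33.05
tool_pos: [0.5966, 0.0013, 0.1691]
tool_rot: [-2.221, -2.221, -0.003]
contact_force: [-0.2, -0.2, -0.6]
opening: 0.0637
grip_force: 22.3
```

Call:
apply_moves(rows=[0, 0, 0.001, 0, 0, 0, 0, 0, 0.002, 0, 0, 0, 0, 0, 0.002, 0, 0, 0, 0, 0, 0.002, 0, 0, 0])

```text
t: 33.45
tool_pos: [0.5967, 0.0012, 0.1681]
tool_rot: [-2.221, -2.221, -0.003]
contact_force: [-0.3, -0.8, 1.1]
opening: 0.0637
grip_force: 22.3
```

Call:
apply_moves(rows=[0, 0, 0.001, 0, 0, 0, 0, 0, 0.002, 0, 0, 0, 0, 0, 0.002, 0, 0, 0, 0, 0, 0.002, 0, 0, 0])

```text
t: 33.85
tool_pos: [0.5968, 0.0011, 0.168]
tool_rot: [2.221, 2.222, 0.002]
contact_force: [-2.9, -2.2, 6.7]
opening: 0.0635
grip_force: 22.6
```

The cup reached the floor at TCP z 0.168, as expected. I'll back off 1.2 mm to relieve the force, then open.

Call:
apply_moves(rows=[0, 0, -0.001, 0, 0, 0, 0, 0, -0.002, 0, 0, 0, 0, 0, -0.002, 0, 0, 0])

```text
t: 34.15
tool_pos: [0.5967, 0.0012, 0.168]
tool_rot: [-2.221, -2.221, -0.003]
contact_force: [-0.3, -1.1, 3.5]
opening: 0.0637
grip_force: 22.4
```

Call:
apply_moves(rows=[0, 0, 0, 0, 0, 0, 0, 0, 0, 0, 0, 0, 0, 0, 0, 0, 0, 0, 0, 0, 0, 0, 0, 0, 0, 0, 0, 0, 0, 0, 0, 0, -0.01, 0, 0, 0, 0, 0, -0.03, 0, 0, 0, 0, 0, -0.07, 0, 0, 0, 0, 0, -0.12, 0, 0, 0, 0, 0, -0.17, 0, 0, 0, 0, 0, -0.22, 0, 0, 0, 0.06, -0.02, -0.22, 0, 0, 0, 0.34, -0.13, -0.22, 0, 0, 0, 0.34, -0.13, -0.22, 0, 0, 0, 0.34, -0.13, -0.22, 0, 0, 0, 0.34, -0.13, -0.22, 0, 0, 0, 0.34, -0.13, -0.22, 0, 0, 0], grip=1)

```text
t: 35.85
tool_pos: [0.5171, 0.2082, 0.3017]
tool_rot: [-2.215, -2.227, -0.006]
contact_force: [-0.3, -0.4, -0.2]
opening: 0.0855
grip_force: 0.0
```

```bash
python3 - <<'E'
from h import *
im,d=grab("scene"); W=cloud("scene",d); cv2.imwrite("pics/hold3.png",cv2.resize(im[110:310,230:500],None,fx=2.9,fy=2.9))
m=(np.hypot(W[...,0]-.596,W[...,1]-.001)<.045)&(W[...,2]>.1)&(W[...,2]<.16); P=W[m]; print(len(P),np.percentile(P,[2,98],axis=0), np.percentile(P[:,2],[90,95,99]))
goto(.516,.201,.178)
E
```

```text
454 [[ 0.56549765 -0.02857239  0.10089958]
 [ 0.62777448  0.03250943  0.13168217]] [0.13039825 0.13126716 0.13220241]
shift [-0.0096 -0.0038  0.2059] turn [ 0.0018 -0.0011  0.0022]
```

View pics/hold3.png

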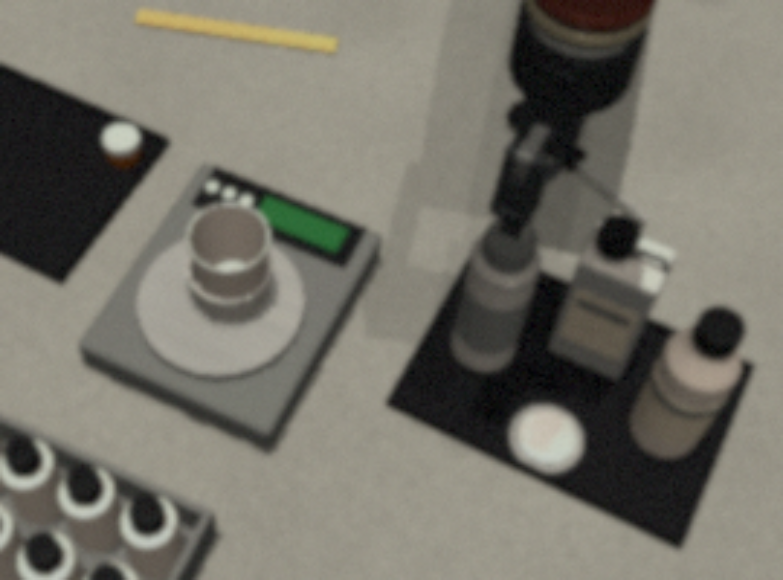

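The cup stands upright in the holder, its rim at 0.131 m, which is the fully seated height (52+79 mm). The three containers and the lid are undisturbed. Next is returning the aerosol.

Call:
apply_moves(rows=[-0.0096, -0.002, 0.005, 0, 0, 0, -0.0096, -0.002, 0.02, 0, 0, 0, -0.0096, -0.002, 0.02, 0, 0, 0], grip=0.85)

```text
t: 36.2
tool_pos: [0.517, 0.1979, 0.2862]
tool_rot: [-2.223, -2.218, 0.001]
contact_force: [-0.5, 0.1, -0.6]
opening: 0.0726
grip_force: 0.0
```

```bash
python3 - <<'E'
from h import *
goto(.5165,.201,.1802)
E
```

```text
shift [ 0.0051 -0.0005  0.1767] turn [-0.0012 -0.0005 -0.0014]
```

Call:
apply_moves(rows=[0.005, -0.001, 0.02, 0, 0, 0, 0.005, -0.001, 0.06, 0, 0, 0, 0.005, -0.001, 0.1, 0, 0, 0, 0.005, -0.001, 0.14, 0, 0, 0, 0.005, -0.001, 0.163, 0, 0, 0, 0.005, -0.001, 0.172, 0, 0, 0, 0.005, -0.001, 0.1757, 0, 0, 0, 0.005, -0.001, 0.1757, 0, 0, 0])

```text
t: 37.0
tool_pos: [0.5173, 0.2026, 0.1834]
tool_rot: [2.221, 2.221, 0.004]
contact_force: [0.5, 0.1, 0.3]
opening: 0.0723
grip_force: 0.0
```

Call:
apply_moves(rows=[0, 0, 0, 0, 0, 0, 0, 0, 0, 0, 0, 0, 0, 0, 0, 0, 0, 0, 0, 0, 0, 0, 0, 0, 0, 0, 0, 0, 0, 0, 0, 0, 0, 0, 0, 0, 0, 0, 0, 0, 0, 0, 0, 0, 0, 0, 0, 0, 0, 0, 0, 0, 0, 0], grip=0, grip_force=60)

```text
t: 37.9
tool_pos: [0.5174, 0.2028, 0.1845]
tool_rot: [2.221, 2.221, 0.006]
contact_force: [-1.9, 0.3, 6.5]
opening: 0.0513
grip_force: 63.5
```

Call:
apply_moves(rows=[0, 0, -0.005, 0, 0, 0, 0, 0, -0.02, 0, 0, 0, 0, 0, -0.05, 0, 0, 0, 0, 0, -0.1, 0, 0, 0, 0, 0, -0.15, 0, 0, 0, 0, 0, -0.2, 0, 0, 0, 0, 0, -0.24, 0, 0, 0, 0, 0, -0.26, 0, 0, 0, 0, 0, -0.26, 0, 0, 0])

```text
t: 38.8
tool_pos: [0.5171, 0.2024, 0.3407]
tool_rot: [2.22, 2.22, 0.008]
contact_force: [0.6, -0.1, -3.8]
opening: 0.0513
grip_force: 63.5
```

```bash
python3 - <<'E'
from h import *
goto(.565,-.358,.335)
E
```

```text
shift [-0.934   0.0796  0.0077] turn [ 0.0028 -0.0015  0.    ]
```

Call:
apply_moves(rows=[-0.01, 0.001, 0, 0, 0, 0, -0.03, 0.003, 0, 0, 0, 0, -0.06, 0.005, 0, 0, 0, 0, -0.11, 0.009, 0, 0, 0, 0, -0.17, 0.014, 0, 0.003, -0.0015, 0, -0.24, 0.02, 0, 0.003, -0.0015, 0, -0.31, 0.026, 0, 0.003, -0.0015, 0, -0.38, 0.032, 0, 0.003, -0.0015, 0, -0.45, 0.038, 0, 0.003, -0.0015, 0, -0.52, 0.044, 0, 0.003, -0.0015, 0, -0.59, 0.05, 0, 0.003, -0.0015, 0, -0.66, 0.056, 0, 0.003, -0.0015, 0, -0.73, 0.062, 0, 0.003, -0.0015, 0, -0.79, 0.067, 0, 0.003, -0.0015, 0, -0.84, 0.072, 0, 0.003, -0.0015, 0, -0.88, 0.075, 0, 0.003, -0.0015, 0, -0.91, 0.078, 0, 0.003, -0.0015, 0, -0.926, 0.0796, 0, 0.003, -0.0015, 0, -0.931, 0.0796, 0, 0.003, -0.0015, 0, -0.931, 0.0796, 0, 0.003, -0.0015, 0])

```text
t: 40.8
tool_pos: [0.5643, -0.3561, 0.3375]
tool_rot: [-2.219, -2.22, 0.005]
contact_force: [-0.2, 0.6, -3.2]
opening: 0.0513
grip_force: 63.4
```

```bash
python3 - <<'E'
from h import *
goto(.565,-.3563,.1865)
E
```

```text
shift [-0.0004  0.0022  0.2517] turn [-0.0027 -0.      0.0002]
```

Call:
apply_moves(rows=[0, 0.001, 0.02, 0, 0, 0, 0, 0.001, 0.06, 0, 0, 0, 0, 0.001, 0.11, 0, 0, 0, 0, 0.001, 0.16, 0, 0, 0, 0, 0.001, 0.2, 0, 0, 0, 0, 0.001, 0.227, 0, 0, 0, 0, 0.001, 0.241, 0, 0, 0, 0, 0.001, 0.249, 0, 0, 0, 0, 0.001, 0.2517, 0, 0, 0, 0, 0.001, 0.2517, 0, 0, 0, 0, 0.001, 0.2517, 0, 0, 0])

```text
t: 41.9
tool_pos: [0.565, -0.3569, 0.1884]
tool_rot: [2.221, 2.221, -0.005]
contact_force: [0.5, 0.4, -3.0]
opening: 0.0517
grip_force: 63.4
```

Call:
apply_moves(rows=[0, 0, 0.001, 0, 0, 0, 0, 0, 0.002, 0, 0, 0, 0, 0, 0.002, 0, 0, 0, 0, 0, 0.002, 0, 0, 0])

```text
t: 42.3
tool_pos: [0.5644, -0.3565, 0.1857]
tool_rot: [-2.22, -2.22, 0.005]
contact_force: [-0.1, 0.1, -4.2]
opening: 0.0511
grip_force: 63.4
```

Call:
apply_moves(rows=[0, 0, 0.001, 0, 0, 0, 0, 0, 0.002, 0, 0, 0, 0, 0, 0.003, 0, 0, 0, 0, 0, 0.003, 0, 0, 0, 0, 0, 0.003, 0, 0, 0])

```text
t: 42.8
tool_pos: [0.5645, -0.3567, 0.1846]
tool_rot: [-2.22, -2.22, 0.006]
contact_force: [-2.0, 0.3, 1.3]
opening: 0.0507
grip_force: 64.0
```

Call:
apply_moves(rows=[0, 0, 0, 0, 0, 0, 0, 0, 0, 0, 0, 0, 0, 0, 0, 0, 0, 0, 0, 0, -0.01, 0, 0, 0, 0, 0, -0.04, 0, 0, 0, 0, 0, -0.09, 0, 0, 0, 0, 0, -0.15, 0, 0, 0, 0, 0, -0.2, 0, 0, 0, 0.05, -0.01, -0.22, 0, 0, 0, 0.99, -0.145, -0.22, 0, 0, 0, 0.99, -0.145, -0.22, 0, 0, 0, 0.99, -0.145, -0.22, 0, 0, 0, 0.99, -0.145, -0.22, 0, 0, 0, 0.99, -0.145, -0.22, 0, 0, 0, 0.99, -0.145, -0.22, 0, 0, 0, 0.99, -0.145, -0.22, 0, 0, 0, 0.99, -0.145, -0.22, 0, 0, 0, 0.99, -0.145, -0.22, 0, 0, 0, 0.99, -0.145, -0.22, 0, 0, 0, 0.99, -0.145, -0.22, 0, 0, 0], grip=0.85)

```text
t: 44.8
tool_pos: [0.4802, 0.2201, 0.3181]
tool_rot: [-2.221, -2.221, 0.0]
contact_force: [0.5, -0.0, -0.0]
opening: 0.0725
grip_force: 0.0
```

```bash
python3 - <<'E'
from h import *
goto(.4716,.2814,.29)
E
```

```text
shift [ 0.1021 -0.0143  0.0469] turn [-0.0002 -0.0001  0.0001]
```

Call:
apply_moves(rows=[0.06, -0.008, 0.01, 0, 0, 0, 0.098, -0.0143, 0.03, 0, 0, 0, 0.098, -0.0143, 0.0469, 0, 0, 0, 0.098, -0.0143, 0.0469, 0, 0, 0, 0.098, -0.0143, 0.0469, 0, 0, 0])

```text
t: 45.3
tool_pos: [0.4723, 0.276, 0.2882]
tool_rot: [-2.221, -2.219, 0.005]
contact_force: [-0.8, -0.2, 0.1]
opening: 0.0725
grip_force: 0.0
```

```bash
python3 - <<'E'
from h import *
goto(.4716,.2814,.178)
E
```

```text
shift [ 0.0092 -0.0006  0.1837] turn [-0.002   0.0007 -0.0006]
```

Call:
apply_moves(rows=[0.009, 0, 0.02, 0, 0, 0, 0.009, 0, 0.06, 0, 0, 0, 0.009, 0, 0.1, 0, 0, 0, 0.009, 0, 0.14, 0, 0, 0, 0.009, 0, 0.165, 0, 0, 0, 0.009, 0, 0.178, 0, 0, 0, 0.009, 0, 0.182, 0, 0, 0, 0.009, 0, 0.182, 0, 0, 0])

```text
t: 46.1
tool_pos: [0.472, 0.2822, 0.179]
tool_rot: [-2.22, -2.22, 0.004]
contact_force: [0.8, -0.2, 0.5]
opening: 0.0732
grip_force: 0.0
```

Call:
apply_moves(rows=[0, 0, 0, 0, 0, 0, 0, 0, 0, 0, 0, 0, 0, 0, 0, 0, 0, 0, 0, 0, 0, 0, 0, 0, 0, 0, 0, 0, 0, 0, 0, 0, 0, 0, 0, 0, 0, 0, 0, 0, 0, 0, 0, 0, 0, 0, 0, 0, 0, 0, 0, 0, 0, 0], grip=0, grip_force=60)

```text
t: 47.0
tool_pos: [0.4722, 0.2826, 0.1799]
tool_rot: [-2.22, -2.221, 0.002]
contact_force: [-1.6, 0.9, 5.3]
opening: 0.0451
grip_force: 62.8
```

Call:
apply_moves(rows=[0, 0, -0.005, 0, 0, 0, 0, 0, -0.02, 0, 0, 0, 0, 0, -0.05, 0, 0, 0, 0, 0, -0.1, 0, 0, 0, 0, 0, -0.15, 0, 0, 0, 0, 0, -0.2, 0, 0, 0, 0, 0, -0.24, 0, 0, 0, 0, 0, -0.26, 0, 0, 0, 0, 0, -0.26, 0, 0, 0])

```text
t: 47.9
tool_pos: [0.4727, 0.2824, 0.3361]
tool_rot: [-2.221, -2.221, 0.001]
contact_force: [0.4, 0.3, -4.2]
opening: 0.0449
grip_force: 62.7
```

```bash
python3 - <<'E'
from h import *
goto(.5005,-.2786,.335,81)
E
```

```text
shift [-0.935   0.0464  0.0015] turn [-0.0005 -0.0002  0.1   ]
```

Call:
apply_moves(rows=[-0.01, 0, 0, 0, 0, 0, -0.03, 0.001, 0, 0, 0, 0, -0.06, 0.003, 0, 0, 0, 0, -0.11, 0.005, 0, 0, 0, 0, -0.17, 0.008, 0, 0, 0, 0.01, -0.24, 0.012, 0, 0, 0, 0.02, -0.31, 0.015, 0, 0, 0, 0.03, -0.38, 0.019, 0, 0, 0, 0.04, -0.45, 0.022, 0, 0, 0, 0.05, -0.52, 0.026, 0, 0, 0, 0.06, -0.59, 0.029, 0, 0, 0, 0.07, -0.66, 0.033, 0, 0, 0, 0.08, -0.73, 0.036, 0, 0, 0, 0.09, -0.79, 0.039, 0, 0, 0, 0.095, -0.84, 0.042, 0, 0, 0, 0.1, -0.88, 0.044, 0, 0, 0, 0.1, -0.91, 0.045, 0, 0, 0, 0.1, -0.926, 0.0464, 0, 0, 0, 0.1, -0.933, 0.0464, 0, 0, 0, 0.1, -0.933, 0.0464, 0, 0, 0, 0.1])

```text
t: 49.9
tool_pos: [0.5, -0.2773, 0.3344]
tool_rot: [-2.387, -2.039, 0.005]
contact_force: [0.1, 0.2, -4.5]
opening: 0.0455
grip_force: 62.4
```

```bash
python3 - <<'E'
from h import *
goto(.5005,-.2776,.182,81)
E
```

```text
shift [-1.000e-04  2.000e-03  2.539e-01] turn [-0.0027  0.0005  0.0001]
```

Call:
apply_moves(rows=[0, 0, 0.02, 0, 0, 0, 0, 0, 0.06, 0, 0, 0, 0, 0, 0.11, 0, 0, 0, 0, 0, 0.16, 0, 0, 0, 0, 0, 0.2, 0, 0, 0, 0, 0, 0.229, 0, 0, 0, 0, 0, 0.243, 0, 0, 0, 0, 0, 0.251, 0, 0, 0, 0, 0, 0.254, 0, 0, 0, 0, 0, 0.256, 0, 0, 0, 0, 0, 0.256, 0, 0, 0, 0, 0, 0.256, 0, 0, 0])

```text
t: 51.1
tool_pos: [0.4999, -0.278, 0.1821]
tool_rot: [-2.389, -2.04, 0.005]
contact_force: [-0.6, -0.2, -4.2]
opening: 0.0455
grip_force: 62.4
```

Call:
apply_moves(rows=[0, 0, 0.001, 0, 0, 0, 0, 0, 0.002, 0, 0, 0, 0, 0, 0.002, 0, 0, 0, 0, 0, 0.002, 0, 0, 0])

```text
t: 51.5
tool_pos: [0.4995, -0.2777, 0.18]
tool_rot: [-2.388, -2.039, 0.005]
contact_force: [-1.2, 0.4, -4.9]
opening: 0.045
grip_force: 62.6
```

Call:
apply_moves(rows=[0, 0, 0.001, 0, 0, 0, 0, 0, 0.002, 0, 0, 0, 0, 0, 0.002, 0, 0, 0, 0, 0, 0.002, 0, 0, 0])

```text
t: 51.9
tool_pos: [0.4996, -0.2779, 0.1799]
tool_rot: [-2.388, -2.04, 0.006]
contact_force: [-3.7, 1.9, 4.8]
opening: 0.0453
grip_force: 63.7
```

Call:
apply_moves(rows=[0, 0, 0, 0, 0, 0, 0, 0, 0, 0, 0, 0, 0, 0, 0, 0, 0, 0, 0, 0, -0.01, 0, 0, 0, 0, 0, -0.04, 0, 0, 0, 0, 0, -0.09, 0, 0, 0, 0, 0, -0.15, 0, 0, 0, 0, 0, -0.2, 0, 0, 0, 0.05, -0.006, -0.22, 0, 0, 0, 0.98, -0.128, -0.22, 0, 0, -0.1, 0.98, -0.128, -0.22, 0, 0, -0.1, 0.98, -0.128, -0.22, 0, 0, -0.1, 0.98, -0.128, -0.22, 0, 0, -0.1, 0.98, -0.128, -0.22, 0, 0, -0.1, 0.98, -0.128, -0.22, 0, 0, -0.1, 0.98, -0.128, -0.22, 0, 0, -0.1, 0.98, -0.128, -0.22, 0, 0, -0.1, 0.98, -0.128, -0.22, 0, 0, -0.1, 0.98, -0.128, -0.22, 0, 0, -0.1, 0.98, -0.128, -0.22, 0, 0, -0.1], grip=0.75)

```text
t: 53.9
tool_pos: [0.5155, 0.3047, 0.3108]
tool_rot: [-2.22, -2.221, 0.003]
contact_force: [0.8, -0.7, 0.2]
opening: 0.0639
grip_force: 0.0
```

```bash
python3 - <<'E'
from h import *
goto(.516,.3606,.30)
E
```

```text
shift [0.0932 0.001  0.018 ] turn [-0.0015  0.0003  0.0003]
```

Call:
apply_moves(rows=[0.06, 0, 0.01, 0, 0, 0, 0.091, 0, 0.018, 0, 0, 0, 0.091, 0, 0.018, 0, 0, 0, 0.091, 0, 0.018, 0, 0, 0, 0.091, 0, 0.018, 0, 0, 0])

```text
t: 54.4
tool_pos: [0.5161, 0.3557, 0.2997]
tool_rot: [-2.222, -2.219, 0.005]
contact_force: [0.0, 0.7, -0.1]
opening: 0.0639
grip_force: 0.0
```

```bash
python3 - <<'E'
from h import *
goto(.516,.3609,.2115)
E
```

```text
shift [0.0088 0.0004 0.1469] turn [-0.0021  0.0007 -0.0009]
```

Call:
apply_moves(rows=[0.008, 0, 0.02, 0, 0, 0, 0.008, 0, 0.06, 0, 0, 0, 0.008, 0, 0.1, 0, 0, 0, 0.008, 0, 0.13, 0, 0, 0, 0.008, 0, 0.143, 0, 0, 0, 0.008, 0, 0.1469, 0, 0, 0, 0.008, 0, 0.1469, 0, 0, 0, 0.008, 0, 0.1469, 0, 0, 0])

```text
t: 55.2
tool_pos: [0.516, 0.3621, 0.2127]
tool_rot: [-2.22, -2.221, 0.001]
contact_force: [-0.6, -0.5, 1.0]
opening: 0.064
grip_force: 0.0
```

Call:
apply_moves(rows=[0, 0, 0, 0, 0, 0, 0, 0, 0, 0, 0, 0, 0, 0, 0, 0, 0, 0, 0, 0, 0, 0, 0, 0, 0, 0, 0, 0, 0, 0, 0, 0, 0, 0, 0, 0, 0, 0, 0, 0, 0, 0, 0, 0, 0, 0, 0, 0, 0, 0, 0, 0, 0, 0, 0, 0, 0, 0, 0, 0], grip=0, grip_force=60)

```text
t: 56.2
tool_pos: [0.5157, 0.3621, 0.2124]
tool_rot: [-2.22, -2.22, 0.003]
contact_force: [-2.9, -0.9, 5.3]
opening: 0.0323
grip_force: 59.7
```

Call:
apply_moves(rows=[0, 0, -0.005, 0, 0, 0, 0, 0, -0.02, 0, 0, 0, 0, 0, -0.05, 0, 0, 0, 0, 0, -0.1, 0, 0, 0, 0, 0, -0.15, 0, 0, 0, 0, 0, -0.2, 0, 0, 0, 0, 0, -0.24, 0, 0, 0, 0, 0, -0.26, 0, 0, 0, 0, 0, -0.26, 0, 0, 0])

```text
t: 57.1
tool_pos: [0.5165, 0.3622, 0.3704]
tool_rot: [-2.221, -2.221, -0.002]
contact_force: [-0.5, -0.1, -3.6]
opening: 0.0327
grip_force: 59.6
```

```bash
python3 - <<'E'
from h import *
goto(.5698,-.2011,.368)
E
```

```text
shift [-0.9388  0.0888  0.0027] turn [ 0.0005 -0.0009  0.    ]
```

Call:
apply_moves(rows=[-0.01, 0.001, 0, 0, 0, 0, -0.03, 0.003, 0, 0, 0, 0, -0.06, 0.006, 0, 0, 0, 0, -0.11, 0.01, 0, 0, 0, 0, -0.17, 0.016, 0, 0, 0, 0, -0.24, 0.023, 0, 0, 0, 0, -0.31, 0.029, 0, 0, 0, 0, -0.38, 0.036, 0, 0, 0, 0, -0.45, 0.043, 0, 0, 0, 0, -0.52, 0.049, 0, 0, 0, 0, -0.59, 0.056, 0, 0, 0, 0, -0.66, 0.062, 0, 0, 0, 0, -0.73, 0.069, 0, 0, 0, 0, -0.79, 0.075, 0, 0, 0, 0, -0.84, 0.08, 0, 0, 0, 0, -0.88, 0.083, 0, 0, 0, 0, -0.91, 0.086, 0, 0, 0, 0, -0.93, 0.088, 0, 0, 0, 0, -0.937, 0.0888, 0, 0, 0, 0, -0.937, 0.0888, 0, 0, 0, 0])

```text
t: 59.1
tool_pos: [0.5691, -0.2003, 0.3672]
tool_rot: [-2.22, -2.219, 0.005]
contact_force: [-0.5, 0.2, -3.7]
opening: 0.0325
grip_force: 59.6
```

```bash
python3 - <<'E'
from h import *
goto(.5698,-.1999,.2145)
E
```

```text
shift [0.0008 0.0022 0.2545] turn [-0.0027  0.0002 -0.0001]
```

Call:
apply_moves(rows=[0.001, 0, 0.02, 0, 0, 0, 0.001, 0, 0.06, 0, 0, 0, 0.001, 0, 0.11, 0, 0, 0, 0.001, 0, 0.16, 0, 0, 0, 0.001, 0, 0.2, 0, 0, 0, 0.001, 0, 0.229, 0, 0, 0, 0.001, 0, 0.243, 0, 0, 0, 0.001, 0, 0.251, 0, 0, 0, 0.001, 0, 0.254, 0, 0, 0, 0.001, 0, 0.256, 0, 0, 0, 0.001, 0, 0.256, 0, 0, 0, 0.001, 0, 0.256, 0, 0, 0])

```text
t: 60.3
tool_pos: [0.5691, -0.2001, 0.2149]
tool_rot: [-2.221, -2.221, 0.004]
contact_force: [0.1, 0.2, -3.5]
opening: 0.0325
grip_force: 59.6
```

Call:
apply_moves(rows=[0, 0, 0.001, 0, 0, 0, 0, 0, 0.002, 0, 0, 0, 0, 0, 0.002, 0, 0, 0, 0, 0, 0.002, 0, 0, 0])

```text
t: 60.7
tool_pos: [0.5686, -0.1998, 0.2126]
tool_rot: [-2.22, -2.22, 0.005]
contact_force: [-0.1, 0.2, -4.6]
opening: 0.0327
grip_force: 59.6
```

Call:
apply_moves(rows=[0, 0, 0.001, 0, 0, 0, 0, 0, 0.002, 0, 0, 0, 0, 0, 0.002, 0, 0, 0, 0, 0, 0.002, 0, 0, 0])

```text
t: 61.1
tool_pos: [0.5689, -0.2, 0.2124]
tool_rot: [-2.22, -2.221, 0.005]
contact_force: [-2.3, 0.5, 3.4]
opening: 0.0325
grip_force: 60.6
```

Contact. I'll release, rise, and move aside over the open side.

Call:
apply_moves(rows=[0, 0, 0, 0, 0, 0, 0, 0, 0, 0, 0, 0, 0, 0, 0, 0, 0, 0, 0, 0, -0.01, 0, 0, 0, 0, 0, -0.04, 0, 0, 0, 0, 0, -0.09, 0, 0, 0, 0, 0, -0.15, 0, 0, 0, 0, 0, -0.2, 0, 0, 0, 0.05, -0.01, -0.22, 0, 0, 0, 0.8, -0.17, -0.22, 0, 0, 0, 0.8, -0.17, -0.22, 0, 0, 0, 0.8, -0.17, -0.22, 0, 0, 0, 0.8, -0.17, -0.22, 0, 0, 0, 0.8, -0.17, -0.22, 0, 0, 0, 0.8, -0.17, -0.22, 0, 0, 0, 0.8, -0.17, -0.22, 0, 0, 0, 0.8, -0.17, -0.22, 0, 0, 0, 0.8, -0.17, -0.22, 0, 0, 0, 0.8, -0.17, -0.22, 0, 0, 0], grip=0.9)

```text
t: 63.0
tool_pos: [0.4656, 0.2842, 0.344]
tool_rot: [-2.213, -2.226, 0.003]
contact_force: [-0.0, -0.9, -0.1]
opening: 0.0772
grip_force: 0.0
```

```bash
python3 - <<'E'
from h import *
ims=[]
B=dict(bottle=(.568,-.2,.155,.18),aero=(.564,-.357,.155,.18),can=(.5,-.278,.13,.148),cup=(.597,.001,.12,.14),jar=(.491,-.18,.02,.04),lid=(.574,.283,.0085,.02))
old={n:np.load(n+"0.npz") for n in("top","scene")}
for n in("top","scene"):
    im,d=grab(n); ims.append(im)
    for tag,D in(("old",old[n]["d"]),("new",d)):
        W=cloud(n,D)
        for nm,(x,y,a,b) in B.items():
            P=W[(np.hypot(W[...,0]-x,W[...,1]-y)<(.027 if nm in("jar",) else .042))&(W[...,2]>a)&(W[...,2]<b)]
            if len(P)>10: print(n,tag,nm,len(P),np.round((np.percentile(P,3,axis=0)+np.percentile(P,97,axis=0))*500,1),round(cv2.minAreaRect(P[:,:2].astype(np.float32)*1000)[2],1) if nm=="can" else "")
cv2.imwrite("pics/end.png",np.vstack([ims[0][130:250,160:490],ims[1][90:270,160:490]]).repeat(2,0)[:600].repeat(2,1))
E
```

```text
top old bottle 157 [ 567.5 -199.8  167. ] 
top old aero 223 [ 562.9 -357.6  164.1] 
top old can 318 [ 499.6 -277.1  139.5] 81.3
top old jar 125 [ 489.9 -179.4   30.5] 
top old lid 327 [575.6 280.9  12.7] 
top new bottle 157 [ 567.5 -199.5  167.1] 
top new aero 218 [ 560.7 -358.5  165.7] 
top new can 314 [ 497.2 -276.2  139.8] 81.5
top new cup 105 [594.6   1.7 127.8] 
top new jar 126 [ 490.  -179.6   29.7] 
top new lid 324 [575.7 281.6  12.5] 
scene old bottle 178 [ 571.3 -199.4  165. ] 
scene old aero 196 [ 566.6 -357.2  163.5] 
scene old can 312 [ 504.9 -277.2  138.6] 80.9
scene old jar 126 [ 492.4 -179.5   27.9] 
scene old lid 419 [579.4 281.3  11.3] 
scene new bottle 182 [ 570.5 -199.6  164.7] 
scene new aero 196 [ 563.5 -357.5  163.9] 
scene new can 312 [ 502.7 -277.4  138.5] 80.5
scene new cup 219 [596.4   2.1 126.6] 
scene new jar 130 [ 492.8 -179.8   27.7] 
scene new lid 425 [579.6 281.4  11.5]
```

View pics/end.png

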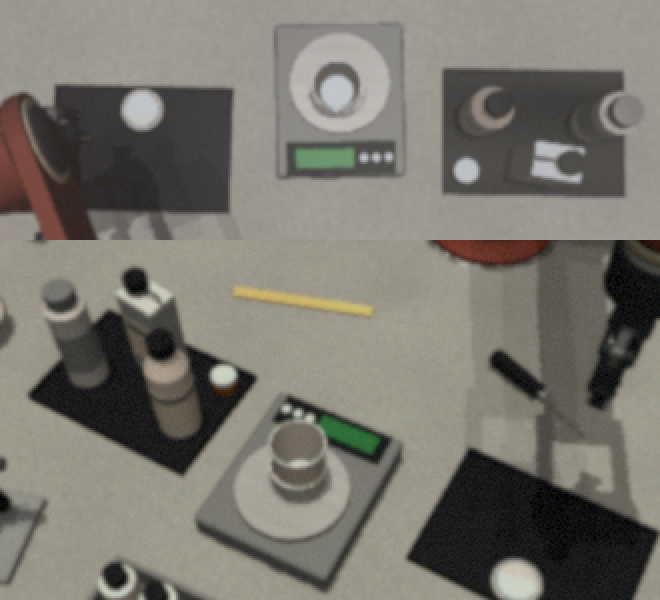

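The picture shows everything upright. The three containers are back within 3 mm of their original spots, the cup is seated in the holder, and the jar and lid are unmoved.

```bash
python3 -c "
from station import ctrl
print(ctrl.finish_job())"
```

```text
the job is handed in; nothing more can be done
None
```

The job is done and handed in: the cup rests on the holder's floor, the can, bottle and aerosol are back upright within about 3 mm of their original spots, and the lid and jar have not moved, all in about 63 s.

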